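# Trip-test the press and load it with limes

### The arm

A 6-joint arm with a two-finger parallel gripper is mounted at the origin on the work surface. World frame = base frame: x ahead of the robot, y to its left, z up, the work surface at z = 0. Lengths are in mm, angles in rad, forces in N, time in s.
With the tool pointing down it reaches from about 325 to 775 mm from the base axis. Payload 9.3 kg.
Tool frame: the origin (TCP) lies on the centre line of the jaws, within the pads' length; the fingertips stand 14 mm ahead of it and the grasp point (between the pads) lies 5 mm behind it; z points along the fingers, y is the line along which they close (so a half turn about z gives the same grasp; the last joint's range is limited). The gripper opens to 85 mm and grips with 20 to 120 N. Pads are 22 mm wide; open, the fingers measure 114 mm over their backs; the gripper's body (76 mm by 85 mm) begins 54 mm behind the grasp point. The pads swing forward as they close: fully open they stand 13 mm farther back than shut.
Start: joints at [1.048, 0.259, 0.021, 1.334, 0, 1.418], TCP at [198.787, 512.816, 245.279] pointing down, gripper open.
Joint ranges: [-3.04, 3.04], [-0.91, 1.82], [-1.04, 1.36], [-1.92, 1.95], [-1.52, 1.45], [-3.14, 3.14]. Speed limits (rad/s): [2.22, 2.22, 2.79, 3.14, 3.14, 3.14].

### API

Orientations are given as a unit quaternion [w, x, y, z].
In Python, from bench import * gives the robot as it stands. Calls block until the motion is done:
- move_to(position, orientation): joint-space move of the TCP to a pose.
- move_linear(position, feed=150, frame=None, f_stop=None): straight line of the TCP; frame=None keeps the orientation; feed is the mean speed in mm/s. With f_stop (N) it stops when the force on the tool has changed by that much, and returns True; else False.
- goto_joints(angles): joint-space move.
- gripper_to(opening, squeeze=None): finger opening in mm; squeeze is the grip in N (None keeps the last); returns when the fingers have stopped.
- dwell(seconds).
- solve_ik(position, orientation): joint angles nearest the present ones, or None.
- state(): the state.
- get_image(name): name is "scene" or "top"; returns a dict with "img" (400x640x3 uint8, blue, green, red), "intrinsics" (3x3 intrinsics, pixels), "k1" (the pictures are not rectified: a ray, as slopes to the right and down, at radius r is drawn at 1 + k1 r^2 times it, then the intrinsics apply), "rvec" (rotation vector, rad) and "tvec" (3), from world to camera coordinates, as OpenCV has them. Camera axes: x right, y down, z forward; pixel columns grow to the right and rows downward; lengths in mm; the calibration is good to about 2 mm. A picture is of the moment at which its call begins. There is no depth.
A pose or a line that the arm cannot do raises IKError and nothing moves.
- close_job(): hands the job in; it is judged then, once.
The state is a dict: "t": time; "qpos": joint angles; "dq": joint speeds; "joint_torque": joint torques, N m; "tcp_pos": TCP position; "orientation": TCP orientation; "wrist_force": force on the tool from outside, world axes, zero at the start; "moment": the same for the moment, N m; "grip_width": finger opening in mm; "grasp_force": force on a finger pad.
Only numpy, scipy, OpenCV 4.12 (cv2) and the standard library are available. Lean on these libraries where they do the work, as an engineer would, in place of code of your own. Each camera call takes 0.05 s, during which the arm holds its last target. There are 200 camera calls.

### The job

First test the safety power box of the citrus press: push its test button so that the lever drops, and leave the power off (lever down) while you load. Then gather every lime half that lies on the counter onto the metal tray with the one already there, tip the tray over the press's feed basin so that they all slide off into it, and set the tray down flat on its wooden board again. Once all the fruit is in the basin, lift the lever fully up so that it stays there, and leave the pitcher, the upturned tumbler and the bottle undisturbed.

Things in the scene. Friction and masses are not known exactly. Their poses are not given: they have to be found in the camera images.
- power_box: grey power box fixed to the counter, 130 (x) x 135 (y) x 55 mm high, origin at the centre of its underside; its -x side faces the robot. On top a white round push button (at x +15, y +38) and a lever between two black cheeks (at y -37; cheeks 79 mm high, x -38 to +18).
- button_top (a point): centre of the top of the test button (28 mm across, 73 mm above the counter, pushed straight down). Pushing it about 4 mm trips the lever, which then falls by its own weight within a second.
- test_button (a joint): travel of the test button in m: 0 out, 0.008 fully down (about 5 N); springs back. While it is held down the lever cannot be set.
- lever (a joint): angle of the lever in rad: 0 = fully up (set, leaning 0.25 rad past vertical, away from the robot, resting on its stop by its own weight); grows as it falls towards the robot; 1.6 = dropped, nearly level, sticking out 43 mm beyond the box's front. It weighs 60 g, swings freely (no latch) and, lifted past vertical (below 0.25), tips by itself onto its upper stop.
- lever_grip (a point): centre of the black paddle at the lever's end: 18 mm wide along the hinge axis, 12 mm thick, 30 mm long along the lever; 75 mm from the hinge axis.
- lever_hinge (a point): point on the lever's hinge axis in the lever's middle, 70 mm above the counter; axes are those of the power box: the hinge axis is y, the lever falls towards -x.
- press: steel citrus press fixed to the counter: an open rectangular feed basin, 220 (x) x 210 (y) x 90 mm high outside, walls 5 mm, origin at the centre of the basin's underside; the press housing (200 x 150 mm, 170 mm high) adjoins the basin's +y side, from y +105, with a column up to 0.41 m at y +200. The -y side faces the middle of the counter.
- basin (a point): centre of the basin's inner floor (210 x 200 mm inside, 5 mm above the counter, rim 85 mm above this point); axes as the press.
- board: wooden board fixed to the counter, 210 (x) x 190 (y) x 14 mm high, origin at the centre of its underside.
- tray: loose 200 g aluminium tray, 170 (x) x 180 (y) mm, slippery floor 4 mm thick (fruit slides from about 15 degrees); origin at the centre of its underside. Rims 16 mm high on three sides, +x end open for pouring. Behind the -x end a floor-level shelf, 33 mm long, carries a flat upright handle plate: 8 mm thick (x -118 to -110), 70 mm wide in y, top 56 mm above the underside.
- lime0: half a lime, a rigid green dome: 40 mm across, 26.5 mm high, upright side to 14 mm above its flat cut face, domed above; 35 g. Origin at the centre of the flat face, z up out of the dome. Starts on the tray, 38 mm to its +y side.
- lime1: half a lime, a rigid green dome: 40 mm across, 26.5 mm high, upright side to 14 mm above its flat cut face, domed above; 35 g. Origin at the centre of the flat face, z up out of the dome. Starts on the counter; may be absent.
- lime2: half a lime, a rigid green dome: 40 mm across, 26.5 mm high, upright side to 14 mm above its flat cut face, domed above; 35 g. Origin at the centre of the flat face, z up out of the dome. Starts on the counter; may be absent.
- lime3: half a lime, a rigid green dome: 40 mm across, 26.5 mm high, upright side to 14 mm above its flat cut face, domed above; 35 g. Origin at the centre of the flat face, z up out of the dome. Starts on the counter; may be absent.
- lime4: half a lime, a rigid green dome: 40 mm across, 26.5 mm high, upright side to 14 mm above its flat cut face, domed above; 35 g. Origin at the centre of the flat face, z up out of the dome. Starts on the counter; may be absent.
- lime5: half a lime, a rigid green dome: 40 mm across, 26.5 mm high, upright side to 14 mm above its flat cut face, domed above; 35 g. Origin at the centre of the flat face, z up out of the dome. Starts on the counter; may be absent.
- pitcher: white ceramic pitcher, 112 mm across, 180 mm high, handle at its +y; bystander. Origin under its centre.
- tumbler: glass tumbler upside down, 76 mm across, 110 mm high; bystander. Origin under its centre.
- cordial: amber bottle with a steel cap, 68 mm across, 210 mm high; bystander. Origin under its centre.
There are look-alikes about, which are no part of the job. What is shaped like the lime3 but red or turquoise is not meant. What is shaped like the lime4 but black is not meant.

How it is judged (in metres and radians):
On the way, in this order (a step that is already met when the one before it is completed fails the run):
1. the test button is pushed (value of joint test_button above 0.0025 m and value of joint lever below 1.2 rad).
2. the lever has dropped (value of joint lever above 1.2 rad), for 0.2 s.
3. all lime halves are on the tray, lever down (value of joint lever above 1.2 rad and x of lime0 in the frame of tray between -0.085 and 0.085 m and y of lime0 in the frame of tray between -0.09 and 0.09 m and z of lime0 in the frame of tray between 0 and 0.045 m and x of lime1 in the frame of tray between -0.085 and 0.085 m and y of lime1 in the frame of tray between -0.09 and 0.09 m and z of lime1 in the frame of tray between 0 and 0.045 m and x of lime2 in the frame of tray between -0.085 and 0.085 m and y of lime2 in the frame of tray between -0.09 and 0.09 m and z of lime2 in the frame of tray between 0 and 0.045 m and x of lime3 in the frame of tray between -0.085 and 0.085 m and y of lime3 in the frame of tray between -0.09 and 0.09 m and z of lime3 in the frame of tray between 0 and 0.045 m and x of lime4 in the frame of tray between -0.085 and 0.085 m and y of lime4 in the frame of tray between -0.09 and 0.09 m and z of lime4 in the frame of tray between 0 and 0.045 m and x of lime5 in the frame of tray between -0.085 and 0.085 m and y of lime5 in the frame of tray between -0.09 and 0.09 m and z of lime5 in the frame of tray between 0 and 0.045 m), for 0.2 s.
4. the tray is tipped over the basin, lever down (value of joint lever above 1.2 rad and angle between tray's own z axis and vertical above 0.25 rad and horizontal distance between tray and basin below 0.25 m), for 0.1 s.
5. all lime halves are in the basin, lever down (value of joint lever above 1.2 rad and x of lime0 in the frame of basin between -0.107 and 0.107 m and y of lime0 in the frame of basin between -0.102 and 0.102 m and z of lime0 in the frame of basin between -0.005 and 0.08 m and x of lime1 in the frame of basin between -0.107 and 0.107 m and y of lime1 in the frame of basin between -0.102 and 0.102 m and z of lime1 in the frame of basin between -0.005 and 0.08 m and x of lime2 in the frame of basin between -0.107 and 0.107 m and y of lime2 in the frame of basin between -0.102 and 0.102 m and z of lime2 in the frame of basin between -0.005 and 0.08 m and x of lime3 in the frame of basin between -0.107 and 0.107 m and y of lime3 in the frame of basin between -0.102 and 0.102 m and z of lime3 in the frame of basin between -0.005 and 0.08 m and x of lime4 in the frame of basin between -0.107 and 0.107 m and y of lime4 in the frame of basin between -0.102 and 0.102 m and z of lime4 in the frame of basin between -0.005 and 0.08 m and x of lime5 in the frame of basin between -0.107 and 0.107 m and y of lime5 in the frame of basin between -0.102 and 0.102 m and z of lime5 in the frame of basin between -0.005 and 0.08 m), for 0.2 s.
6. the lever is lifted fully up (value of joint lever below 0.1 rad), for 0.2 s.
At the end, for the whole second after the job is handed in: Every lime half present lies in the basin, the tray lies flat (within 0.1 rad) on the board with its centre within 50 mm of the board's centre, and the lever is up (below 0.1 rad) (x of lime0 in the frame of basin between -0.107 and 0.107 m and y of lime0 in the frame of basin between -0.102 and 0.102 m and z of lime0 in the frame of basin between -0.005 and 0.08 m and x of lime1 in the frame of basin between -0.107 and 0.107 m and y of lime1 in the frame of basin between -0.102 and 0.102 m and z of lime1 in the frame of basin between -0.005 and 0.08 m and x of lime2 in the frame of basin between -0.107 and 0.107 m and y of lime2 in the frame of basin between -0.102 and 0.102 m and z of lime2 in the frame of basin between -0.005 and 0.08 m and x of lime3 in the frame of basin between -0.107 and 0.107 m and y of lime3 in the frame of basin between -0.102 and 0.102 m and z of lime3 in the frame of basin between -0.005 and 0.08 m and x of lime4 in the frame of basin between -0.107 and 0.107 m and y of lime4 in the frame of basin between -0.102 and 0.102 m and z of lime4 in the frame of basin between -0.005 and 0.08 m and x of lime5 in the frame of basin between -0.107 and 0.107 m and y of lime5 in the frame of basin between -0.102 and 0.102 m and z of lime5 in the frame of basin between -0.005 and 0.08 m and value of joint lever below 0.1 rad and angle between tray's own z axis and vertical below 0.1 rad and horizontal distance between tray and board below 0.05 m and z of tray in the frame of board below 0.02 m and linear speed of tray below 0.03 m/s); the robot touches nothing.
It fails at once if the pitcher is knocked over or pushed more than 40 mm (distance of pitcher from where it was at the start of the episode above 0.04 m or angle between pitcher's own z axis and vertical above 0.4 rad).
It fails at once if the tumbler is knocked over or pushed more than 40 mm (distance of tumbler from where it was at the start of the episode above 0.04 m or angle between tumbler's own z axis and vertical above 0.4 rad).
It fails at once if the cordial is knocked over or pushed more than 40 mm (distance of cordial from where it was at the start of the episode above 0.04 m or angle between cordial's own z axis and vertical above 0.4 rad).
Of lime1, lime2, lime3, lime4, lime5 only 3 to 5 are there at a start; the rules pass over those that are not, and their reading is None.
At some moment in a run one of lime1, lime2, lime3, lime4, lime5 may be knocked a few centimetres aside while the robot is not near it.
It also fails if it takes over 210 s, if anything falls off the work surface, if the arm or the gripper's body presses on something with over 40 N, if the wrist force passes 120 N, or if a joint passes its speed limit or range.

## Working session

There is one attempt and no reset: what is moved stays moved. The work goes in short steps, each a Python script; the robot and the scene stay as the last script left them, time stands still between calls to the robot, and variables do not carry over. Pictures are saved under pics/ and viewed, at most 14 in all, crops included, and the job is handed in when it is done.

```bash
ls; mkdir -p pics; python3 - <<'E'
from bench import *
import cv2
for n in ("top","scene"):
    d=get_image(n); cv2.imwrite(f"pics/{n}0.png",d["img"]); print(n,d["intrinsics"],d["k1"],d["rvec"],d["tvec"])
s=state(); print(s["t"],s["orientation"],s["tcp_pos"],s["grip_width"])
E
```

```text
pics
top [[374.14424471   0.         317.32204799]
 [  0.         374.14424471 192.11872373]
 [  0.           0.           1.        ]] 0.012071609699765796 [ 2.13557859 -2.11766124  0.16507338] [-48.2927381  603.68948404 958.33510685]
scene [[502.13296017   0.         313.42133015]
 [  0.         502.13296017 202.47609355]
 [  0.           0.           1.        ]] -0.10207348095480322 [ 1.60615155  2.20633931 -0.65889561] [ 226.67235435 -414.77460709 1699.03726034]
0.1 [-2.08157349e-04  1.83852290e-01  9.82953675e-01 -6.04107024e-04] [198.6756594  512.60742002 244.68886492] 85.25905285863891
```

View pics/top0.png

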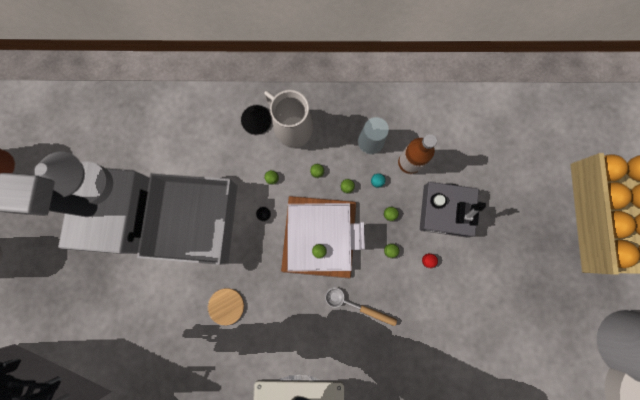

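View pics/scene0.png

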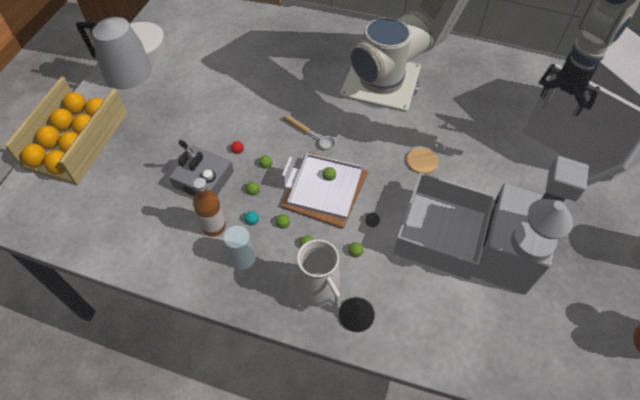

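Limes are the green domes in top at (271,177), (317,171), (348,186), (391,214) and (391,251), with lime0 at (319,251) on the tray. The turquoise (378,181), red (430,261) and black (264,214) ones are decoys. The tray handle points right, which is world −y, towards the power box at (450,208). The basin is at (187,220). Next I'll confirm this in an enlarged crop.

```bash
cat > h.py <<'E'
from bench import *
import cv2, numpy as np
from scipy.spatial.transform import Rotation as R
def ray(d,px,z):
    p=cv2.undistortPoints(np.array(px,float).reshape(-1,1,2),d["intrinsics"],np.array([d["k1"],0,0,0]))[:,0]
    M=cv2.Rodrigues(np.array(d["rvec"]))[0]; t=np.array(d["tvec"]).ravel()
    v=np.c_[p,np.ones(len(p))]@M; c=-M.T@t
    return c+v*((np.asarray(z)-c[2])/v[:,2])[:,None]
def proj(d,P):
    return cv2.projectPoints(np.array(P,float).reshape(-1,3),np.array(d["rvec"]),np.array(d["tvec"]),d["intrinsics"],np.array([d["k1"],0,0,0]))[0][:,0]
def limes(d,z=12):
    h=cv2.cvtColor(d["img"],cv2.COLOR_BGR2HSV)
    m=cv2.inRange(h,(28,110,40),(55,255,255))
    n,_,st,ce=cv2.connectedComponentsWithStats(m)
    return [(ce[i].round(1),st[i,4],ray(d,ce[i],np.array([z]))[0].round(0)) for i in range(1,n) if st[i,4]>15]
def down(yaw):  # tool z down, tool y along world direction yaw
    y=np.array([np.cos(yaw),np.sin(yaw),0]); z=np.array([0,0,-1.]); x=np.cross(y,z)
    return quat(np.c_[x,y,z])
def quat(M): return R.from_matrix(M).as_quat()[[3,0,1,2]]
E
python3 - <<'E'
from h import *
for n in("top","scene"):
    d=get_image(n)
    for l in limes(d): print(n,*l)
    if n=="top":
        cv2.imwrite("pics/c1.png",cv2.resize(d["img"][165:285,275:495],None,fx=3.6,fy=3.6,interpolation=cv2.INTER_CUBIC))
        cv2.imwrite("pics/c2.png",cv2.resize(d["img"][165:275,50:280],None,fx=3.4,fy=3.4,interpolation=cv2.INTER_CUBIC))
E
```

```text
top [316.7 170.2] 137 [674. -40.  12.]
top [271. 177.] 140 [653.  89.  12.]
top [347.1 185.7] 141 [ 630. -126.   12.]
top [390.7 213.4] 153 [ 553. -246.   12.]
top [318.9 250.8] 137 [448. -48.  12.]
top [391.3 250.3] 157 [ 452. -245.   12.]
scene [265.7 161.1] 103 [ 451. -242.   12.]
scene [329.5 172.8] 89 [434. -48.  12.]
scene [252.5 187.7] 119 [ 553. -243.   12.]
scene [282.8 220.4] 123 [ 630. -123.   12.]
scene [305.6 239.1] 53 [666. -45.  12.]
scene [356.1 248.8] 136 [653.  93.  12.]
```

View pics/c1.png

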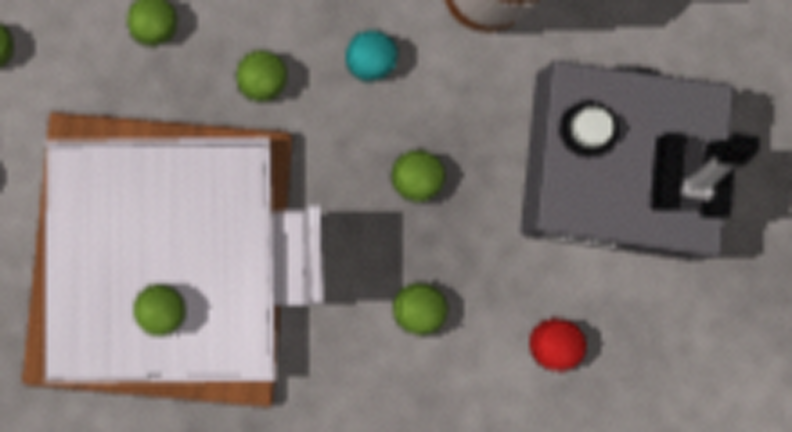

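View pics/c2.png

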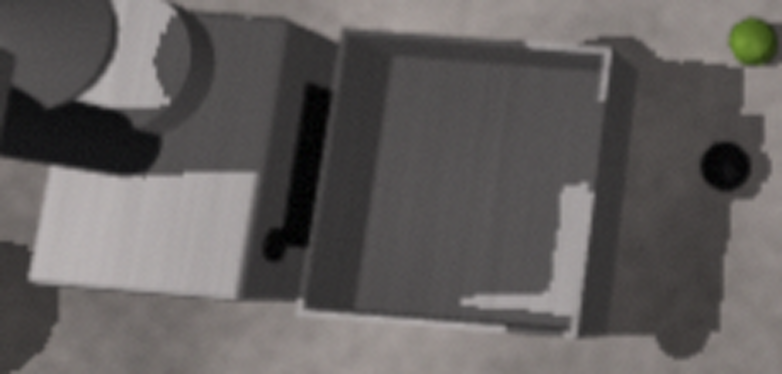

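The crops confirm it: five green counter limes and one on the tray, with the red and turquoise domes clearly different in colour. Crop c1 also shows the button (593,127), the box top, and the tray and handle plate (315,255). Crop c2 shows the basin rim corners.

```bash
python3 - <<'E'
from h import *
d=get_image("top"); o1=np.array([275,165]);o2=np.array([50,165])
def w(p,z,o,s): 
    return ray(d,(np.array(p)+.5)/s-.5+o,np.full(len(p),z))
M=cv2.Rodrigues(np.array(d["rvec"]))[0]; print("cam",-M.T@np.array(d["tvec"]).ravel())
def rep(n,q): 
    print(n,q.mean(0).round(1)); 
    for i in range(4):
        e=q[(i+1)%4]-q[i]; print("   ",q[i].round(0),np.linalg.norm(e).round(0),np.degrees(np.arctan2(e[1],e[0])).round(1))
rep("box",w([(552,62),(735,87),(720,257),(540,236)],55,o1,3.6))
print("btn",w([(592,127)],73,o1,3.6))
rep("basin",w([(345,30),(610,47),(577,337),(300,312)],90,o2,3.4))
rep("tray",w([(46,143),(270,137),(273,380),(45,380)],30,o1,3.6))
rep("board",w([(51,112),(290,133),(271,405),(24,383)],14,o1,3.6))
rep("plate",w([(308,206),(320,206),(323,303),(310,303)],70,o1,3.6))
E
```

```text
cam [ 434.31800843  -58.1941711  1045.54323904]
box [ 560.7 -399.    55. ]
    [ 633. -340.   55.] 135.0 -97.6
    [ 615. -474.   55.] 127.0 171.5
    [ 490. -455.   55.] 130.0 83.8
    [ 504. -326.   55.] 130.0 -6.1
btn [[ 581.9377992  -361.92165742   73.        ]]
basin [529.5 297.2  90. ]
    [644. 393.  90.] 206.0 -93.3
    [632. 187.  90.] 219.0 176.5
    [413. 201.  90.] 208.0 85.4
    [429. 408.  90.] 215.0 -4.1
tray [486.6 -47.6  30. ]
    [573.  39.  30.] 171.0 -88.0
    [ 579. -132.   30.] 181.0 -179.6
    [ 398. -133.   30.] 168.0 90.6
    [396.  35.  30.] 177.0 1.1
board [489.1 -47.8  14. ]
    [599.  37.  14.] 186.0 -94.6
    [ 584. -148.   14.] 206.0 175.6
    [ 379. -132.   14.] 186.0 85.6
    [393.  53.  14.] 207.0 -4.3
plate [ 488.4 -160.8   70. ]
    [ 523. -156.   70.] 9.0 -89.5
    [ 523. -165.   70.] 69.0 -178.9
    [ 454. -166.   70.] 9.0 90.6
    [ 454. -157.   70.] 69.0 0.6
```

Every size check agrees to within about 5 mm:
- **Tray:** yaw about 90°, centre (487,−48)
- **Box:** yaw about −7°, centre (561,−399)
- **Basin:** centre (530,297)

Next I'll press the button.

```bash
python3 - <<'E'
from h import *
d=get_image("top"); e=get_image("scene")
print("pitcher top/cordial cap/tumbler", ray(d,[(290,108),(429,141),(376,128)],[180,205,110]).round(0))
by=np.radians(-7); q=down(by+np.pi/2) # close along box y
def go(p,q): move_to(p,q)
for yaw in(0,np.pi/2): 
    print(yaw,[solve_ik(p,down(yaw)) is not None for p in([674,-40,16],[653,89,16],[630,-126,16],[553,-246,16],[452,-245,16],[448,5,35],[520,-105,35])])
c=np.cos;s=np.sin
for th in(0,.3,.5,.7):
    Rx=R.from_euler("x",-th).as_matrix(); M=Rx@np.array([[1,0,0],[0,-1,0],[0,0,-1]]); 
    for sg in(1,-1):
        M2=M@np.diag([sg,sg,1]); lip=np.array([525,240,115]); tcp=lip+Rx@np.array([0,-199,34])
        j=solve_ik(tcp,quat(M2)); print(th,sg,tcp.round(),None if j is None else np.round(j,2))
gripper_to(0); move_to([540,-320,270],q)
move_to([581,-363,120],q); print(state()["wrist_force"])
print(move_linear([581,-363,80],feed=25,f_stop=8),state()["tcp_pos"],state()["wrist_force"])
dwell(.2); move_linear([581,-363,140],feed=100); dwell(.5)
move_to([480,-330,280],q)
i=get_image("top")["img"]; cv2.imwrite("pics/lev.png",cv2.resize(i[165:285,380:520],None,fx=4,fy=4,interpolation=cv2.INTER_CUBIC)); print(state()["t"])
E
```

```text
pitcher top/cordial cap/tumbler [[ 790.   24.  180.]
 [ 700. -304.  205.]
 [ 765. -195.  110.]]
0 [True, True, True, True, True, True, True]
1.5707963267948966 [True, True, True, True, True, True, True]
0 1 [525.  41. 149.] [-0.08  0.27 -0.22  1.08  0.    3.06]
0 -1 [525.  41. 149.] [-0.08  0.27 -0.22  1.08  0.   -0.08]
0.3 1 [525.  60. 206.] [ 0.11  0.27 -0.09  1.24 -0.3  -3.02]
0.3 -1 [525.  60. 206.] [ 0.11  0.27 -0.09  1.24 -0.3   0.12]
0.5 1 [525.  82. 240.] [ 0.24  0.33  0.01  1.39 -0.48 -2.87]
0.5 -1 [525.  82. 240.] [ 0.24  0.33  0.01  1.39 -0.48  0.28]
0.7 1 [525. 110. 269.] [ 0.37  0.41  0.13  1.58 -0.65 -2.68]
0.7 -1 [525. 110. 269.] [ 0.37  0.41  0.13  1.58 -0.65  0.46]
[-0.44910602  0.87140994  1.03524605]
False [ 580.97866208 -362.99182838   80.17339288] [-1.62479765  1.77473481  4.12974688]
8.9417
```

View pics/lev.png

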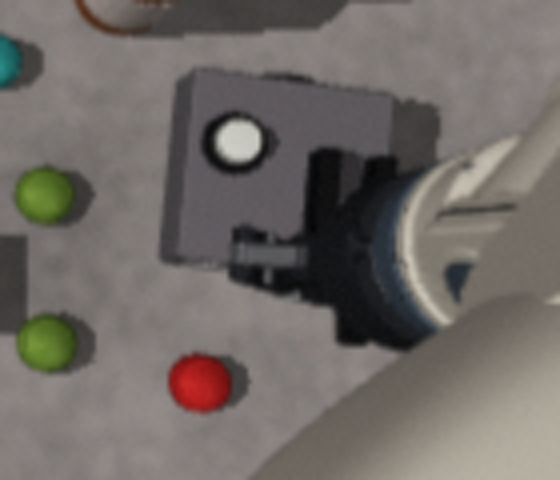

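Force at the end was about 3 N after roughly 6 mm of travel. The arm hides the lever in this view, so I'll check it again after the first pick.

```bash
cat >> h.py <<'E'
QX=down(0)
def find(exp,tol=70,skip=()):
    best=[]
    for n in("scene","top"):
        for _,a,p in limes(get_image(n)):
            dd=np.hypot(*(p[:2]-exp))
            if dd<tol and a>40: best.append((dd,p[:2],n))
    print("cand",[(b[2],b[1].tolist()) for b in best])
    t=[b for b in best if b[2]=="top"] or best
    return min(t,key=lambda b:b[0])[1]
def pick(exp,op=66):
    p=find(np.array(exp)); gripper_to(op)
    move_to([*p,75],QX); print("stop",move_linear([*p,15],feed=90,f_stop=15))
    gripper_to(20,40); s=state(); print("w",s["grip_width"],s["grasp_force"],s["tcp_pos"][2])
    z=s["tcp_pos"][2]
    move_linear([*p,110],feed=200); return z
def place(p,z):
    move_to([*p,110],QX); move_linear([*p,z+19.5],feed=90,f_stop=12)
    gripper_to(50); move_linear([*p,110],feed=200); print("t",state()["t"],state()["grip_width"])
E
python3 - <<'E'
from h import *
move_to([452,-245,150],QX)
i=get_image("top")["img"]; a=i[165:285,380:520]
z=pick((452,-245)); place((448,-105),z)
i=get_image("top")["img"]; b=i[165:285,270:520]
cv2.imwrite("pics/p1.png",cv2.resize(b,None,fx=3.2,fy=3.2,interpolation=cv2.INTER_CUBIC))
E
```

```text
cand [('scene', [452.0, -242.0]), ('top', [452.0, -244.0])]
stop False
w 38.16233145106011 39.755691590253264 15.863275288148627
t 15.7083 50.22278886745938
```

View pics/p1.png

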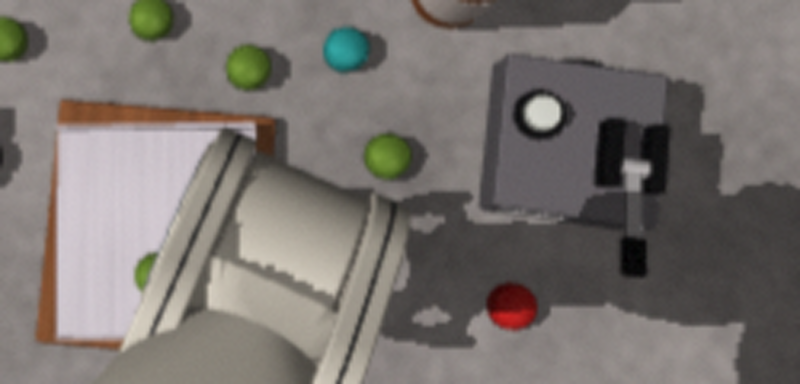

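The lever is down, with its paddle at crop (634,257), and the grip on the lime was good at a width of 38 mm. I'll go on with the other four.

```bash
python3 - <<'E'
from h import *
d=get_image("top"); print("paddle",ray(d,[(468.1,245.3)],[86.]))
for e,s in [((553,-246),(520,-105)),((630,-126),(520,-58)),((674,-40),(520,-11)),((653,89),(448,5))]:
    z=pick(e)
    if state()["grip_width"]<33: print("MISSED"); break
    place(s,z)
move_to([380,-300,250],QX)
d=get_image("top")
for l in limes(d,30): print(*l)
cv2.imwrite("pics/p2.png",cv2.resize(d["img"][150:290,250:450],None,fx=4,fy=4,interpolation=cv2.INTER_CUBIC))
E
```

```text
paddle [[ 464.81321155 -425.23380241   86.        ]]
cand [('scene', [554.0, -243.0]), ('top', [552.0, -246.0])]
stop False
w 37.72711272453685 40.09526284178719 15.947810454788456
t 21.175 49.82355268444187
cand [('scene', [630.0, -123.0])]
stop True
w 39.66920070007917 37.11471489882129 18.179359068815334
t 26.175 50.30331386400113
cand [('scene', [666.0, -45.0])]
stop False
w 37.82431990486082 40.11964615434408 16.08852837206762
t 31.4667 49.94765283633137
cand [('scene', [654.0, 93.0])]
stop False
w 38.10954506746324 40.046492968685925 15.981515760924506
t 37.0833 49.898476958843744
[303.6 223.9] 133 [520.  -7.  30.]
[323.5 224.2] 134 [519. -60.  30.]
[340.  224.1] 139 [ 520. -105.   30.]
[300.4 250.4] 139 [449.   1.  30.]
[318.6 250.8] 142 [448. -48.  30.]
[340.7 251. ] 143 [ 448. -107.   30.]
```

View pics/p2.png

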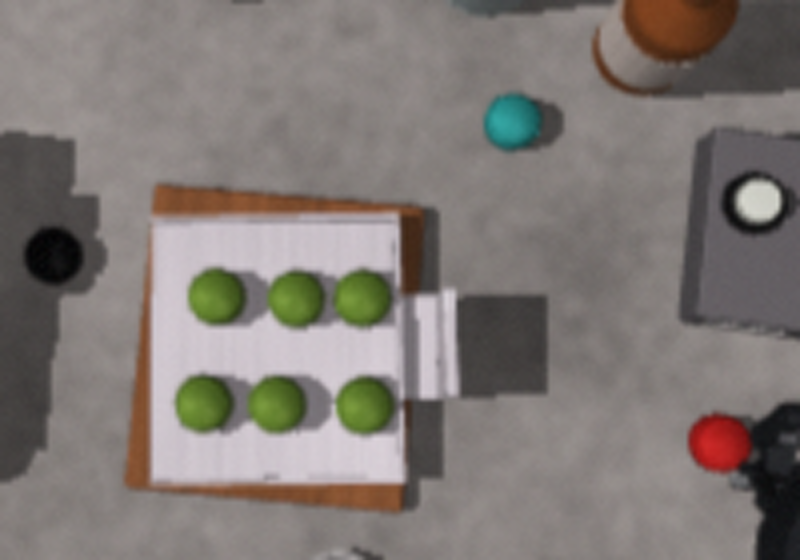

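All six lime halves are inside the rims, and the bystanders have not moved. Next I'll grip the handle plate and lift.

```bash
python3 - <<'E'
from h import *
q=down(np.pi/2); gripper_to(40)
move_to([488,-161.5,130],q)
print(move_linear([488,-161.5,46],feed=80,f_stop=10))
gripper_to(0,110); s=state(); print(s["grip_width"],s["grasp_force"],s["tcp_pos"])
move_linear([488,-161.5,66],feed=30)
move_linear([488,-161.5,180],feed=80); dwell(.3)
s=state(); print(s["wrist_force"],s["moment"],s["t"])
d=get_image("scene"); cv2.imwrite("pics/p3.png",cv2.resize(d["img"][60:260,220:520],None,fx=2.6,fy=2.6,interpolation=cv2.INTER_CUBIC))
E
```

```text
False
6.827823371578114 107.4356746673584 [ 488.16125529 -161.53365605   46.52228089]
[ 0.6539876   0.20245495 -4.18830694] [-0.46491035 -0.04914425 -0.00361134] 44.0833
```

View pics/p3.png

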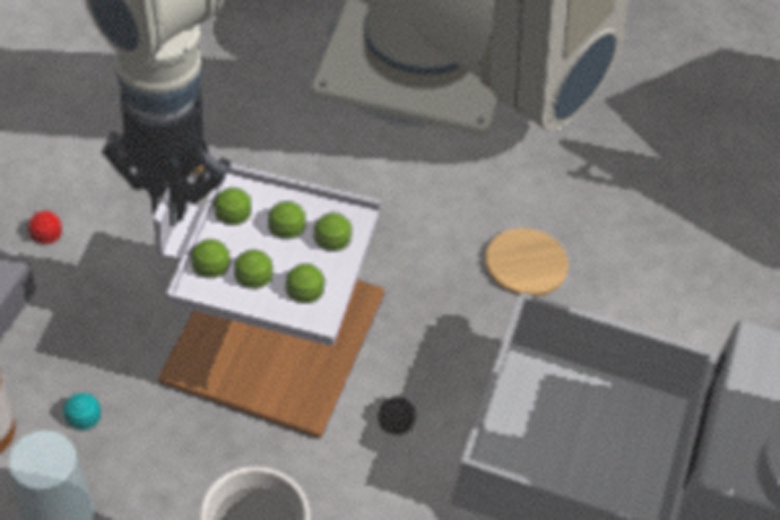

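The tray is lifted level with all six limes, and the 4.2 N load agrees with 410 g. Now I'll carry it over and tip it.

```bash
python3 - <<'E'
from h import *
q=down(np.pi/2); B=R.from_euler("x",0).as_matrix()
M0=np.array([[-1,0,0],[0,1,0],[0,0,-1.]])
lip=np.array([527,245,125.])
def pose(th):
    X=R.from_euler("x",-th).as_matrix(); return lip+X@np.array([0,-199,32.]), quat(X@M0)
p0,_=pose(0); move_linear([488,-161.5,200],feed=60); move_linear([*p0[:2],200],feed=80); move_linear(p0,feed=50)
for th in np.arange(.06,.55,.06):
    p,o=pose(th); move_linear(p,feed=60,frame=o)
dwell(1); d=get_image("top"); e=get_image("scene"); s=state(); print(s["t"],s["wrist_force"])
for l in limes(d,20): print(*l)
for l in limes(e,20): print(*l)
a=d["img"][150:290,110:400]; cv2.imwrite("pics/p4.png",cv2.resize(a,None,fx=2.7,fy=2.7,interpolation=cv2.INTER_CUBIC))
E
```

```text
52.6667 [ 0.91755327 -1.14348526 -2.26340422]
[176.8 230.1] 158 [501. 342.  20.]
[179.8 249.2] 135 [449. 330.  20.]
[458.  204.6] 47 [435. 330.  20.]
[431.7 216. ] 58 [495. 266.  20.]
[456.6 222. ] 96 [493. 336.  20.]
[454.2 240. ] 125 [552. 338.  20.]
[467.6 248. ] 96 [565. 377.  20.]
```

View pics/p4.png

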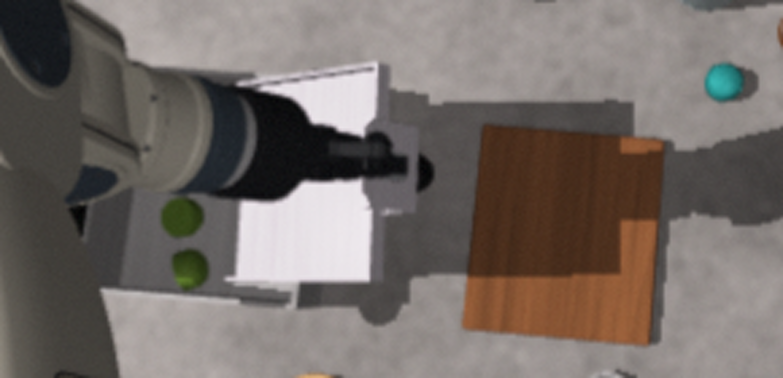

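The load has fallen to about the bare tray weight, so everything slid off. I'll take the tray back to the board.

```bash
python3 - <<'E'
from h import *
M0=np.array([[-1,0,0],[0,1,0],[0,0,-1.]])
lip=np.array([527,245,145.])
def pose(th):
    X=R.from_euler("x",-th).as_matrix(); return lip+X@np.array([0,-199,32.]), quat(X@M0)
for th in (.54,.36,.18,0): p,o=pose(th); move_linear(p,feed=90,frame=o)
move_linear([*p[:2],200],feed=80)
move_linear([488,-161.5,200],feed=120); move_linear([488,-161.5,70],feed=100)
print(move_linear([488,-161.5,46.5],feed=20,f_stop=3),state()["tcp_pos"],state()["moment"])
gripper_to(30); p=state()["tcp_pos"]; move_linear([p[0],p[1],140],feed=120)
move_to([420,-300,260],down(np.pi/2))
d=get_image("top")
for l in limes(d,20): print(*l)
a=d["img"][150:290,120:410]; cv2.imwrite("pics/p5.png",cv2.resize(a,None,fx=2.7,fy=2.7,interpolation=cv2.INTER_CUBIC)); print(state()["t"])
E
```

```text
True [ 487.94712228 -161.50041451   46.51668718] [0.07873558 0.04192951 0.01677459]
[199.8 188.1] 107 [618. 286.  20.]
[173.9 209.1] 309 [559. 354.  20.]
[179.6 229.2] 153 [503. 334.  20.]
[206.9 231.4] 154 [498. 259.  20.]
[160.  241.1] 170 [471. 385.  20.]
61.775
```

View pics/p5.png

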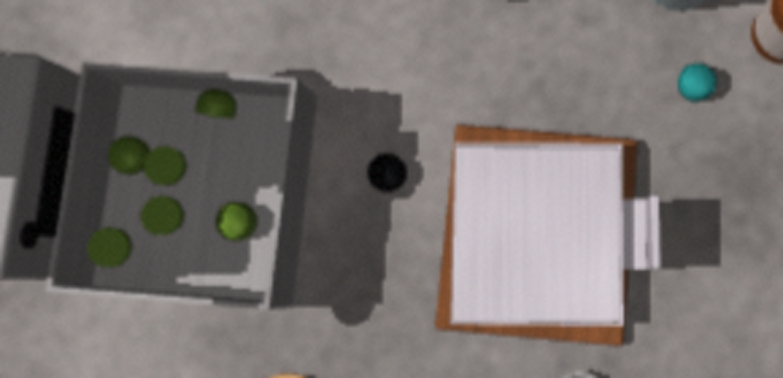

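All six limes are in the basin and the tray sits flat on the board. The lever paddle measures (465,−425,86), which matches the box geometry. I'll grip it lightly and swing it up along its arc.

```bash
python3 - <<'E'
from h import *
a=np.radians(-7); q=down(a+np.pi/2); ux=np.array([np.cos(a),np.sin(a),0])
H=np.array([537.3,-434.1,70])
P=lambda phi: H-75*np.sin(phi)*ux+np.array([0,0,75*np.cos(phi)-2])
gripper_to(42); p=P(1.35); move_to([p[0],p[1],150],q)
print(move_linear(p,feed=60,f_stop=6)); gripper_to(8,20); s=state(); print(s["grip_width"],s["grasp_force"],s["tcp_pos"])
for phi in np.linspace(1.2,-.2,12):
    move_linear(P(phi),feed=80); 
print(state()["grip_width"],state()["wrist_force"])
gripper_to(50); dwell(.3); p=P(-.2); move_linear([p[0],p[1],260],feed=120)
move_to([420,-200,300],q)
d=get_image("top"); e=get_image("scene")
for l in limes(d,20): print(*l)
c=cv2.resize(e["img"][120:260,140:500],None,fx=2.2,fy=2.2,interpolation=cv2.INTER_CUBIC)
cv2.imwrite("pics/p6.png",c)
b=cv2.resize(d["img"][80:290,130:520],None,fx=2,fy=2,interpolation=cv2.INTER_CUBIC); cv2.imwrite("pics/p7.png",b); print(state()["t"])
E
```

```text
False
17.523025056271198 23.5815167427063 [ 464.79050591 -424.38538797   84.86478215]
17.649893791164182 [-0.27828168  5.54097679  4.12867115]
[199.6 188.2] 105 [618. 287.  20.]
[173.9 209.1] 306 [559. 354.  20.]
[179.5 229.4] 159 [503. 334.  20.]
[206.8 231.4] 155 [498. 259.  20.]
[160.  241.1] 171 [471. 385.  20.]
70.5833
```

View pics/p6.png

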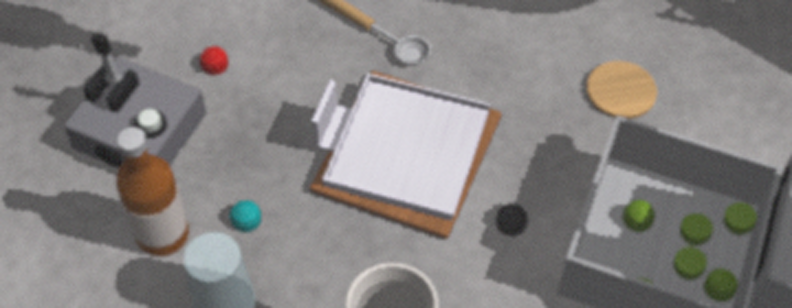

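View pics/p7.png

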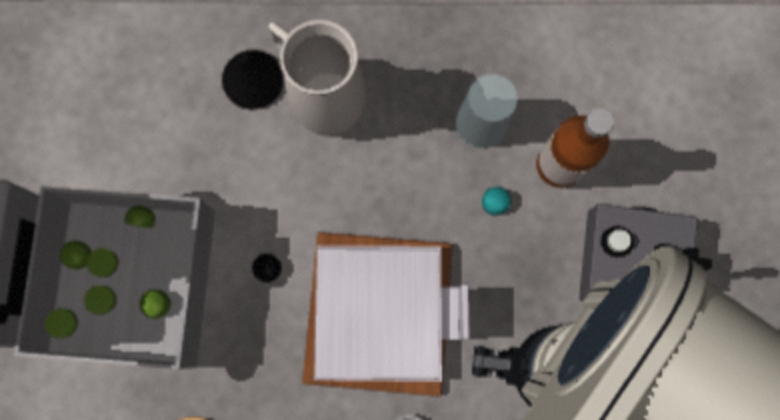

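The basin holds six limes, the tray is flat, and the bystanders are in place. The lever looks up, so I'll check its angle numerically by projection.

```bash
python3 - <<'E'
from h import *
e=get_image("scene"); a=np.radians(-7); ux=np.array([np.cos(a),np.sin(a),0]); H=np.array([537.3,-434.1,70])
for phi in(-.25,-.1,0.1,.3): print(phi,proj(e,[H-75*np.sin(phi)*ux+np.array([0,0,75*np.cos(phi)])])[0].round(1))
ref=cv2.imread("pics/scene0.png")
s=slice(128,175),slice(165,215)
print(cv2.absdiff(e["img"][s],ref[s]).max(2).max(), (cv2.absdiff(e["img"][s],ref[s]).max(2)>40).sum())
for i in(ref,e["img"]):
    m=(i[128:160,172:200].max(2)<45); ys,xs=np.nonzero(m[:22]); print(xs.mean()+172,ys.mean()+128,len(xs))
E
```

```text
-0.25 [182.1 143.6]
-0.1 [184.2 140.3]
0.1 [187.1 136.5]
0.3 [190.2 133.6]
107 321
183.33333333333334 144.4 15
185.69565217391303 140.65217391304347 23
```

```bash
python3 - <<'E'
from h import *
dwell(1); e=get_image("scene"); ref=cv2.imread("pics/scene0.png")
cv2.imwrite("pics/p8.png",cv2.resize(np.hstack([ref[125:185,160:220],e["img"][125:185,160:220]]),None,fx=6,fy=6,interpolation=cv2.INTER_CUBIC))
E
```

```text
(no output)
```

View pics/p8.png

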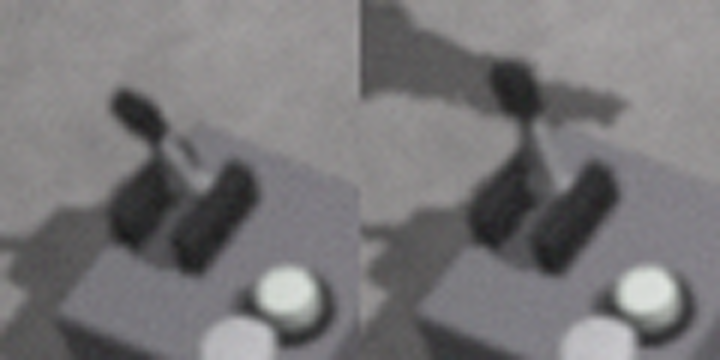

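On the left is the set lever at the start, with its paddle at (137,113). On the right it stands nearly vertical, at about −0.05 instead of −0.25, so it has not tipped over. I'll push it gently against its stop with closed fingers.

```bash
python3 - <<'E'
from h import *
a=np.radians(-7); q=down(a+np.pi/2); ux=np.array([np.cos(a),np.sin(a),0]); H=np.array([537.3,-434.1,0])
T=lambda x,z: H+x*ux+np.array([0,0,z])
gripper_to(0); move_to(T(-55,220),q); move_linear(T(-55,145),feed=100)
print(move_linear(T(-25,145),feed=40,f_stop=3), move_linear(T(6,145),feed=20,f_stop=3))
s=state(); print((s["tcp_pos"]-H)@ux, s["wrist_force"]); dwell(.3)
move_linear(T(-50,145),feed=60); move_linear(T(-55,220),feed=150); move_to([420,-150,300],q); dwell(.3)
e=get_image("scene"); ref=cv2.imread("pics/scene0.png")
cv2.imwrite("pics/p9.png",cv2.resize(np.hstack([ref[125:185,160:220],e["img"][125:185,160:220]]),None,fx=6,fy=6,interpolation=cv2.INTER_CUBIC))
E
```

```text
False True
0.5759578273302941 [-2.0548637  -0.22493763  3.13929906]
```

View pics/p9.png

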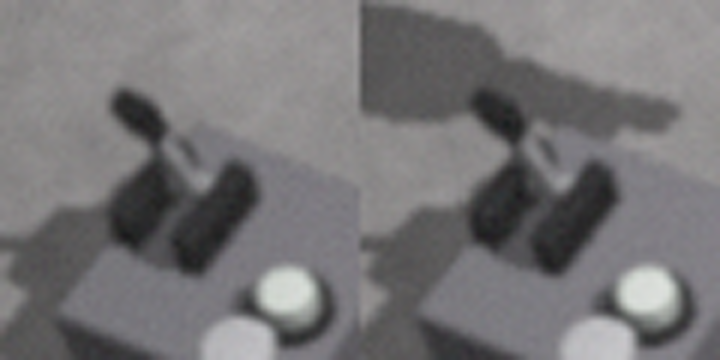

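The paddle now sits at (137,113), the same place as in the start picture, so the lever is fully up on its stop. I'm handing in.

```bash
python3 -c "
from h import *
print(limes(get_image('top'),20)); print(close_job(), state()['t'])"
```

```text
[(array([199.7, 188. ]), np.int32(109), array([619., 286.,  20.])), (array([174. , 209.1]), np.int32(309), array([559., 354.,  20.])), (array([179.5, 229.5]), np.int32(158), array([503., 334.,  20.])), (array([206.8, 231.5]), np.int32(157), array([498., 259.,  20.])), (array([159.9, 241.2]), np.int32(171), array([470., 386.,  20.]))]
the job is handed in; nothing more can be done
the job is handed in; nothing more can be done
```

The job is handed in, with no verdict returned: I tripped the lever with the test button, all six lime halves are in the basin, the tray is flat on its board, the lever is fully up (it needed a second push to reach its stop), and the pitcher, tumbler and bottle look undisturbed.

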